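# Reset the marble chime on the hallway key shelf

## Task

Reset the marble chime on the key shelf: with a fingertip, gently push the glass marble up the sloped wooden gutter, away from the bell and over the crest, until it lies at rest in the hollow against the end block and cannot roll back. Only push it: do not lift it or flick it. Do not let the bell be touched, and leave the bin and the other things on the shelf where they are.

Things in the scene. Friction and masses are not known exactly. Their poses are not given: they have to be found in the camera images.
- chime: Dark walnut marble chime, fixed on the shelf: base board 75 x 410 x 12 mm carrying a straight open V gutter along its y axis at x = 0. Origin: centre of the base's underside, on the shelf's top; z up, +y to the high end, -y to the bell. Gutter 30 mm wide inside, 42 mm outside; its side lips stand 9 mm above the V's bottom line, and nothing but bell and end block stands above the lips.
- low_point (a point): Lowest point of the V's bottom line, at y = -70, z = 30 mm in the chime's frame; the marble starts here. Towards the bell the bottom line rises 4 degrees to (y -146, z 35) where the gutter ends open; towards +y it rises straight at 7 degrees to the crest.
- crest (a point): The V's bottom line at the crest, y = 140, z = 56 mm in the chime's frame. Beyond it lies the hollow: the bottom line falls 7 degrees to (y 184, z 50) at the end block's upright face. Once the marble's centre is past the crest it rolls on by itself to the end block and stays. End block: 42 mm wide, 16 mm thick, top at z = 78 mm.
- marble: Solid smooth glass marble, 35 mm in diameter, about 56 g. Origin: its centre (axes turn as it rolls). In the V its centre is 19 mm above the bottom line, 10 mm above the lips' tops. It starts at rest at the low point and rolls freely: let go on the slope, it rolls back down, and from the upper part on into the bell. Polished, low friction (about 0.3) against gutter and fingers.
- hollow (a point): Where the marble's centre lies when it rests in the hollow against the end block: y = 166, z = 71 mm in the chime's frame.
- bell: Chrome bell dome on a short post at the chime's low end, fixed to its base; dome 52 mm in diameter, rim 40 mm and nut top 66 mm above the base's underside. Origin: on the bell's axis at the base's underside, 176 mm from the chime's origin towards -y, so the dome's near edge is at y = -150 mm. Between bell and resting marble 62 mm are free.
- shelf: Laminated beech key shelf, fixed: board 340 x 920 x 22 mm, its top 150 mm above the work surface, on end cheeks. Origin: under the board's centre at the work surface; x to the back, y to the left seen from the robot. The chime and all small things stand on its top.
- bin_rim (a point): Middle of the upper front rim of the grey plastic tilting bin (410 x 110 x 112 mm) that hangs under the shelf on side pins and stands tipped outward at the shelf's front, below the shelf's top; leave it as it is.
- key_cover: Key with an orange silicone cover lying on the shelf in front of the chime, 30 x 71 x 10 mm. Origin: underside, where cover and blade meet. Leave alone.
- scratcher: Bamboo back scratcher, flat handle 14 x 400 x 8 mm with a 26 mm wide hand, lying along the shelf's back edge. Origin: underside, middle of the handle. Leave alone.
- mint_tin: Round aluminium tin, 38 mm in diameter, 16 mm high, on the shelf behind the chime. Origin: centre of the underside. Leave alone.
- dish: White ceramic dish, 110 mm in diameter, 32 mm high, at the left end of the shelf. Origin: centre of the underside. Leave alone.
- glasses_case: Black spectacles case, 62 x 158 x 37 mm, at the right end of the shelf. Origin: centre of the underside. Leave alone.
- torch: Aluminium torch standing on its head, 38 mm in diameter, 104 mm high, at the right end of the shelf. Origin: centre of the underside. Leave alone.
- sanitizer: Clear hand-gel bottle standing upright, 40 mm in diameter, 100 mm high, at the right end of the shelf. Origin: centre of the underside. Leave alone.
Not all that is in view belongs to the job. There is more than one size of the marble; the one meant has the size given above.

How it is judged:
By the outcome, as a careful person would: the job done as asked, in the order asked, and still so for the second after the job is handed in, with the robot touching nothing.
It also fails if it takes over 38 s, if anything falls off the work surface, if the arm or the gripper's body presses on something with over 40 N, if the wrist force passes 120 N, or if a joint passes its speed limit or range.

## Robot

A 7-joint arm with a two-finger parallel gripper is mounted at the origin on the work surface. World frame = base frame: x ahead of the robot, y to its left, z up, the work surface at z = 0. Lengths are in m, angles in rad, forces in N, time in s.
With the tool pointing down it reaches from about 0.425 to 1.025 m from the base axis. Payload 9.4 kg.
Tool frame: the origin (TCP) lies on the front face of the gripper's body, between the roots of the fingers; the fingertips stand 84 mm ahead of it and the grasp point (between the pads) lies 65 mm ahead of it (tip_reach is the distance from the TCP to the fingertips, in m); z points along the fingers, y is the line along which they close (so a half turn about z gives the same grasp; the last joint's range is limited). The gripper opens to 93 mm and grips with 3 to 60 N. Pads are 15 mm wide; open, the fingers measure 128 mm over their backs; the gripper's body (75 mm by 188 mm) begins 65 mm behind the grasp point.
Start: joints at [1.176, 0.599, -0.003, 1.599, 0.002, 0.943, -0.08], TCP at [0.227, -0.689, 0.303] pointing down, gripper open.
Joint ranges: [-2.57, 2.57], [-0.35, 1.97], [-1.29, 1.29], [0.11, 2.56], [-1.05, 4.19], [0.11, 1.86], [-2.63, 2.63]. Speed limits (rad/s): [2.22, 2.22, 3.01, 3.01, 3.14, 3.14, 3.14].

## Interface

Orientations are given as [roll, pitch, yaw] about the fixed x, y, z axes, in that order (R = Rz(yaw) Ry(pitch) Rx(roll)).
In Python, from bench import move_pose, servo_line, movej, open_gripper, close, pause, inverse_kinematics, observe, grab_frame, Unreachable, finish_job, look_for, outline_of, tip_reach gives the robot as it stands. Calls block until the motion is done:
- move_pose(position, orientation): joint-space move of the TCP to a pose.
- servo_line(position, v=0.15, attitude=None, max_force=None): straight line of the TCP; attitude=None keeps the orientation; v is the mean speed in m/s. With max_force (N) it stops when the force on the tool has changed by that much, and returns True; else False.
- movej(angles): joint-space move.
- open_gripper() and close(squeeze=None): open the fingers fully, or close them until they stop; squeeze is the grip in N (None keeps the last).
- pause(seconds).
- inverse_kinematics(position, orientation): joint angles nearest the present ones, or None.
- observe(): the state.
- grab_frame(name): name is "side" or "top"; returns a dict with "pixels" (480x640x3 uint8, blue, green, red), "fx", "fy", "cx", "cy" (pixels), "k1" (the pictures are not rectified: a ray, as slopes to the right and down, at radius r is drawn at 1 + k1 r^2 times it, then the intrinsics apply), "extrinsics" (4x4, takes a point from world to camera coordinates). Camera axes: x right, y down, z forward; pixel columns grow to the right and rows downward; lengths in m; the calibration is good to about 2 mm. A picture is of the moment at which its call begins. There is no depth.
A pose or a line that the arm cannot do raises Unreachable and nothing moves.
- finish_job(): hands the job in; it is judged then, once.
Trained networks look in the newest picture that a camera, given by its name, has taken for a name from the list of things; names that differ only in an ending like _2 or _b are one class to them, and where a whole thing is asked for, a point or a joint stands for the part that bears it (a point fixed in the world has none). Each returns a list of dicts, best first, with "score" (0 to 1); they miss things now and then, are a little off and sometimes report something else, mostly with a low value. They report only what shows in the picture. A call takes as long as a camera call. They do not tell look-alikes from the thing itself.
- look_for(camera, label): "centre" ([x, y, z] in m, in world coordinates, good to about 4 mm: the middle of the surface that is visible of it).
- outline_of(camera, label): "pixels" (480x640 bool, what is visible of it).
The state is a dict: "time": time; "qpos": joint angles; "joint_vel": joint speeds; "joint_torque": joint torques, N m; "tool_pos": TCP position; "orientation": TCP orientation; "contact_force": force on the tool from outside, world axes, zero at the start; "wrist_torque": the same for the moment, N m; "opening": opening from 0.0 (shut) to 1.0 (fully open); "grasp_force": force on a finger pad.
Only numpy, scipy, OpenCV 4.12 (cv2) and the standard library are available. Lean on these libraries where they do the work, as an engineer would, in place of code of your own. Each camera call takes 0.05 s, during which the arm holds its last target. There are 200 camera calls.

## Working session

There is one attempt and no reset: what is moved stays moved. The work goes in short steps, each a Python script; the robot and the scene stay as the last script left them, time stands still between calls to the robot, and variables do not carry over. Pictures are saved under pics/ and viewed, at most 10 in all, crops included, and the job is handed in when it is done.

```bash
mkdir -p pics; cat > h.py <<'E'
import numpy as np, cv2
from bench import *
E
python3 - <<'E'
from h import *
for c in("side","top"):
    f=grab_frame(c); cv2.imwrite(f"pics/{c}0.png",f["pixels"])
    print(c,f["fx"],f["k1"],np.round(f["extrinsics"],3).tolist())
    for l in("marble","chime","bell","low_point","crest","hollow","shelf","mint_tin","key_cover","bin_rim"):
        print(l,[(round(d["score"],2),np.round(d["centre"],3).tolist()) for d in look_for(c,l)[:3]])
print(observe()["time"])
E
```

```text
side 615.543259766471 0.03475265631723874 [[-0.792, -0.611, -0.006, 0.423], [-0.44, 0.577, -0.689, 0.329], [0.424, -0.543, -0.725, 1.369], [0.0, 0.0, 0.0, 1.0]]
marble [(0.79, [0.32, -0.091, 0.035]), (0.49, [0.572, -0.101, 0.207])]
chime [(0.9, [0.559, 0.013, 0.185])]
bell [(0.78, [0.583, -0.208, 0.208])]
low_point [(0.6, [0.559, 0.01, 0.186])]
crest [(0.97, [0.56, 0.011, 0.191])]
hollow [(0.7, [0.556, 0.014, 0.183])]
shelf []
mint_tin [(0.64, [0.646, -0.073, 0.165])]
key_cover [(0.57, [0.492, -0.089, 0.16]), (0.37, [0.72, 0.007, 0.163])]
bin_rim [(0.85, [0.397, -0.003, 0.097])]
top 491.28555838844846 -0.07710428080948781 [[0.01, -1.0, 0.018, -0.022], [-0.999, -0.011, -0.052, 0.554], [0.052, -0.018, -0.998, 1.151], [0.0, 0.0, 0.0, 1.0]]
marble [(0.6, [0.576, -0.111, 0.21]), (0.53, [0.327, -0.099, 0.034])]
chime [(0.59, [0.567, -0.03, 0.186])]
bell [(0.69, [0.586, -0.214, 0.207]), (0.67, [0.498, -0.091, 0.159])]
low_point [(0.6, [0.57, -0.032, 0.184]), (0.45, [0.501, -0.092, 0.162])]
crest [(0.78, [0.57, -0.034, 0.188])]
hollow [(0.86, [0.57, -0.032, 0.189])]
shelf [(0.61, [0.541, -0.005, 0.15]), (0.27, [0.572, -0.031, 0.184])]
mint_tin []
key_cover [(0.5, [0.499, -0.092, 0.16])]
bin_rim [(0.91, [0.392, -0.022, 0.118]), (0.44, [0.442, -0.395, 0.209])]
1.1
```

View pics/side0.png

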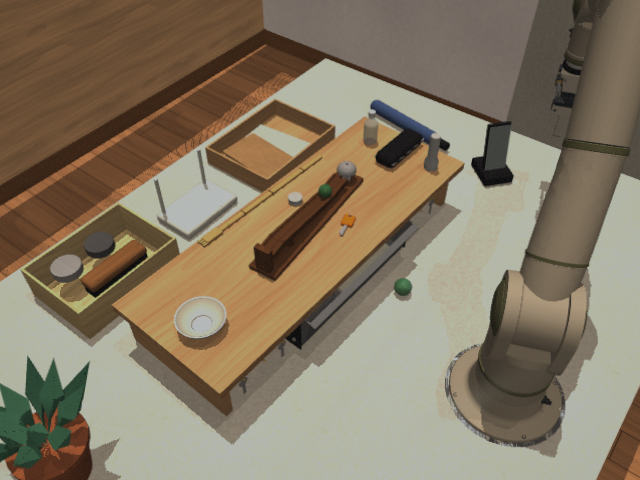

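View pics/top0.png

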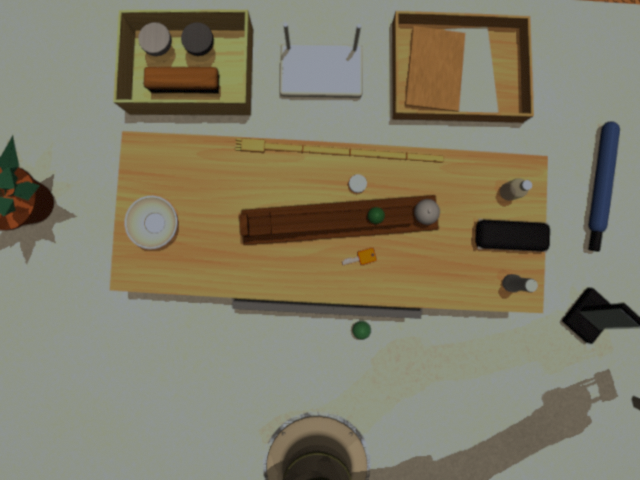

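Two green marbles: one in the gutter (top 376,215; side 326,191) and one on the table in front of the bin (top 361,330; side 403,286). The one in the gutter fits, since it lies at the low point beside the bell. I'll confirm it in a crop and check its size while fitting the chime's pose.

```bash
cat >> h.py <<'E'
def proj(f,P):
    P=np.atleast_2d(P); E=np.array(f["extrinsics"]); c=P@E[:3,:3].T+E[:3,3]
    s=c[:,:2]/c[:,2:]; s=s*(1+f["k1"]*(s**2).sum(1,keepdims=True))
    return s*[f["fx"],f["fy"]]+[f["cx"],f["cy"]]
def ray(f,uv):
    d=(np.array(uv,float)-[f["cx"],f["cy"]])/[f["fx"],f["fy"]]; s=d.copy()
    for _ in range(10): s=d/(1+f["k1"]*(s@s))
    E=np.array(f["extrinsics"]); R=E[:3,:3]; v=R.T@np.r_[s,1]
    return -R.T@E[:3,3], v/np.linalg.norm(v)
def tri(fs,uvs):
    A=0;b=0
    for f,u in zip(fs,uvs):
        o,v=ray(f,u); M=np.eye(3)-np.outer(v,v); A=A+M; b=b+M@o
    return np.linalg.solve(A,b)
E
cat > m.py <<'E'
from h import *
from scipy.optimize import minimize
fs=[];mm=[];mb=[];ch=[]
for c in("side","top"):
    f=grab_frame(c); fs.append(f)
    a=outline_of(c,"marble"); mm.append([(d["score"],d["pixels"]) for d in a]); 
    ch.append(outline_of(c,"chime")[0]["pixels"]); mb.append(outline_of(c,"bell")[0]["pixels"])
cen=lambda m:np.array([cv2.minEnclosingCircle(np.argwhere(m)[:,::-1].astype(np.float32))]+[0],dtype=object)[0]
for i in range(2):
    for s,p in mm[i]: print(i,"marble",round(s,2),cen(p),p.sum())
# gutter marble: candidate with smaller distance to chime
def pick(i): return min((p for s,p in mm[i]),key=lambda p:np.linalg.norm(np.array(cen(p)[0])-np.argwhere(ch[i])[:,::-1].mean(0)))
def other(i): return max((p for s,p in mm[i]),key=lambda p:np.linalg.norm(np.array(cen(p)[0])-np.argwhere(ch[i])[:,::-1].mean(0)))
for fn in(pick,other):
    ms=[fn(i) for i in range(2)]
    X=tri(fs,[np.argwhere(m)[:,::-1].mean(0) for m in ms]); 
    D=[2*np.sqrt(m.sum()/np.pi)/f["fx"]*np.linalg.norm(ray(f,(0,0))[0]-X) for m,f in zip(ms,fs)]
    print(fn.__name__,X.round(4),"diam",np.round(D,4))
print("bell",tri(fs,[np.argwhere(m)[:,::-1].mean(0) for m in mb]).round(4))
# silhouettes: base + gutter
def box(x,y0,y1,z0,z1): return np.array([[a,b,c] for a in(-x,x) for b in(y0,y1) for c in(z0,z1)])
B=[box(.0375,-.205,.205,0,.012),box(.021,.184,.2,0,.078),
   np.array([[a,y,z] for a in(-.021,.021) for y,z in((-.146,.044),(-.07,.039),(.14,.065),(.2,.065),(.2,.01),(-.146,.01))]),]
def world(p,P):
    c,s=np.cos(p[2]),np.sin(p[2]); return P@np.array([[c,-s,0],[s,c,0],[0,0,1]]).T+[p[0],p[1],.15+p[3]]
def cost(p):
    t=0
    for f,m,mbk,i in zip(fs,ch,mb,range(2)):
        im=np.zeros((480,640),np.uint8)
        for b in B:
            im4=np.zeros_like(im); h=cv2.convexHull((proj(f,world(p,b))*16).astype(np.int32)); cv2.fillConvexPoly(im4,h,1,cv2.LINE_8,4); im|=im4
        ign=cv2.dilate((mbk|pick(i)).astype(np.uint8),np.ones((7,7)))>0
        t+=((im>0)^m)[~ign].sum()/m.sum()
    return t
best=min((minimize(cost,[.57,-.03,y,0],method="Nelder-Mead",options=dict(initial_simplex=np.array([.57,-.03,y,0])+np.vstack([np.zeros(4),np.diag([.01,.02,.05,.005])]),xatol=1e-4,fatol=1e-4)) for y in(0,.05,.1)),key=lambda r:r.fun)
p=best.x; print("chime",p.round(4),best.fun)
for n,P in dict(low=[0,-.07,.049],crest=[0,.14,.075],hollow=[0,.166,.071],bell=[0,-.176,.05]).items(): print(n,world(p,np.array([P])).round(4))
f=fs[1]; im=f["pixels"].copy()
for b in B: cv2.polylines(im,[cv2.convexHull(proj(f,world(p,b)).round().astype(np.int32))],True,(0,255,255),1)
g=fs[0]; im2=g["pixels"].copy()
for b in B: cv2.polylines(im2,[cv2.convexHull(proj(g,world(p,b)).round().astype(np.int32))],True,(0,255,255),1)
a=cv2.resize(im[170:350,225:450],None,fx=1.75,fy=1.75,interpolation=2); b=cv2.resize(im2[140:320,225:450],None,fx=1.75,fy=1.75,interpolation=2)
cv2.imwrite("pics/fit.png",np.hstack([a,b])); print(a.shape, observe()["time"])
E
python3 m.py
```

```text
Traceback (most recent call last):
  File "m.py", line 7, in <module>
    ch.append(outline_of(c,"chime")[0]["pixels"]); mb.append(outline_of(c,"bell")[0]["pixels"])
              ~~~~~~~~~~~~~~~~~~~~~^^^
IndexError: list index out of range
```

```bash
python3 - <<'E'
s=open('m.py').read()
a=s.index("    f=grab_frame(c)"); b=s.index("cen=lambda")
s=s[:a]+'''    for _ in range(6):
        f=grab_frame(c); r=[outline_of(c,l) for l in("marble","chime","bell")]
        if len(r[0])>1 and r[1] and r[2]: break
    print(c,[[round(d["score"],2) for d in x] for x in r])
    fs.append(f); mm.append([(d["score"],d["pixels"]) for d in r[0]]); ch.append(r[1][0]["pixels"]); mb.append(r[2][0]["pixels"])
'''+s[b:]
open('m.py','w').write(s)
E
python3 m.py
```

```text
side [[0.82, 0.66], [0.76], [0.65, 0.47, 0.46]]
top [[0.59, 0.49, 0.45], [0.62], [0.83]]
0 marble 0.82 ((402.9378967285156, 286.8006591796875), 8.80097484588623) 242
0 marble 0.66 ((325.0833435058594, 190.2083282470703), 7.458907604217529) 172
1 marble 0.59 ((361.2272644042969, 329.5909118652344), 9.027369499206543) 256
1 marble 0.49 ((375.5, 215.5), 7.905794143676758) 190
1 marble 0.45 ((512.0, 237.5), 38.733158111572266) 2239
pick [ 0.5787 -0.1114  0.2054] diam [0.0368 0.0311]
other [ 0.6167 -0.7882 -0.8413] diam [0.0772 0.2362]
bell [ 0.5891 -0.2168  0.1966]
chime [ 0.5731 -0.0432  0.0903  0.0046] 0.11903852016846916
low [[ 0.5795 -0.1129  0.2036]]
crest [[0.5605 0.0962 0.2296]]
hollow [[0.5582 0.1221 0.2256]]
bell [[ 0.589  -0.2185  0.2046]]
(315, 394, 3) 2.05
```

View pics/fit.png

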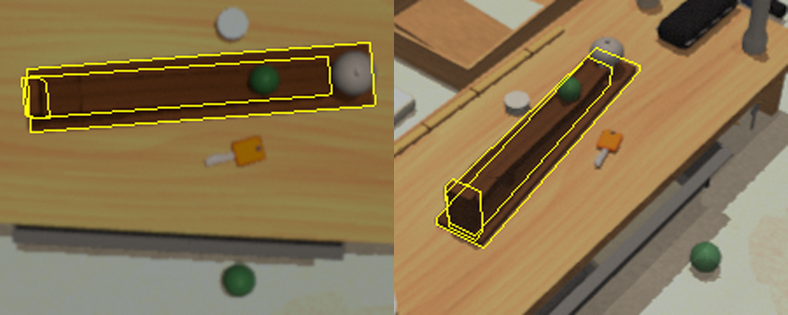

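Fit overlay matches: marble in the gutter at left panel (263,80), bell at (355,73). The gutter marble comes out at about 31–37 mm, so 35 mm fits; the one on the table at left panel (239,280) is larger. I'll go ahead with the gutter marble: close the gripper, hover over the gap, and check.

```bash
cat >> h.py <<'E'
CX=np.array([.5731,-.0432]); YAW=.0903
def tcp(y,tipz,x=0.):   # chime x,y and world tip height -> TCP
    c,s=np.cos(YAW),np.sin(YAW); q=CX+[c*x-s*y,s*x+c*y]; return [q[0],q[1],tipz+tip_reach]
E
python3 - <<'E'
from h import *
if callable(tip_reach): print("callable")
o=observe(); print(o["orientation"],tip_reach)
close(10); p=o["tool_pos"]
servo_line([p[0],p[1],.42],v=.25)
q0=np.array(observe()["qpos"]); best=None
for y in(np.pi/2,-np.pi/2):
    O=[np.pi,0,y+YAW]
    js=[inverse_kinematics(tcp(a,b),O) for a,b in((-.117,.197),(.14,.225))]
    print(y,[None if j is None else np.round(j,2).tolist() for j in js])
    if all(j is not None for j in js):
        d=abs(np.array(js[0])-q0).max()
        if best is None or d<best[0]: best=(d,O)
O=best[1]; print(O)
move_pose(tcp(-.117,.30),O)
servo_line(tcp(-.117,.235),v=.1)
for c in("side","top"):
    f=grab_frame(c); cv2.imwrite(f"pics/{c}1.png",cv2.resize(f["pixels"][130:290,220:470] if c=="side" else f["pixels"][150:310,230:480],None,fx=3,fy=3,interpolation=2))
o=observe();print(o["time"],o["opening"],np.round(o["tool_pos"],4),tcp(-.117,.235),o["contact_force"])
E
```

```text
[-3.14154324e+00  8.98633577e-05  3.17830311e-01] 0.0841
1.5707963267948966 [[0.5, 0.52, -0.47, 1.88, 0.32, 0.81, -0.05], [0.2, 0.48, -0.67, 1.93, 0.39, 0.87, -0.58]]
-1.5707963267948966 [[-0.48, 0.74, 1.11, 1.94, -0.81, 0.99, -2.03], [0.45, 0.62, -1.1, 1.91, 0.65, 1.02, 2.29]]
[3.141592653589793, 0, 1.6610963267948966]
7.3 0.00583433489522354 [ 0.584  -0.1597  0.3199] [np.float64(0.5836507477233611), np.float64(-0.1597233097816827), 0.3191] [-0.66591023 -0.14653363 -0.37364663]
```

View pics/side1.png

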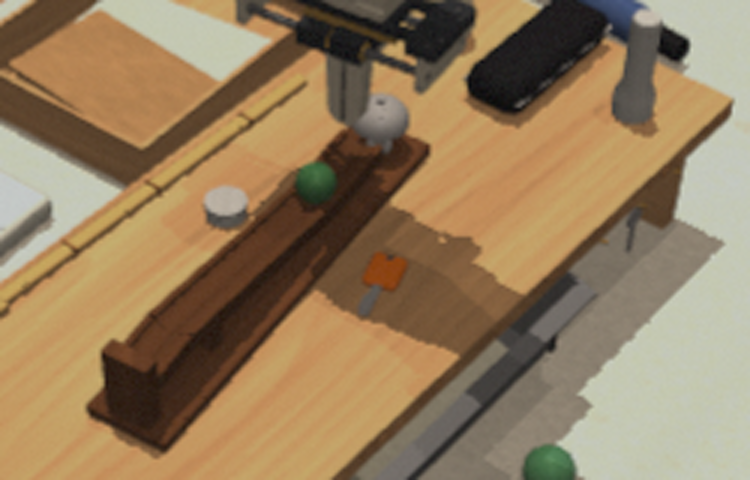

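View pics/top1.png

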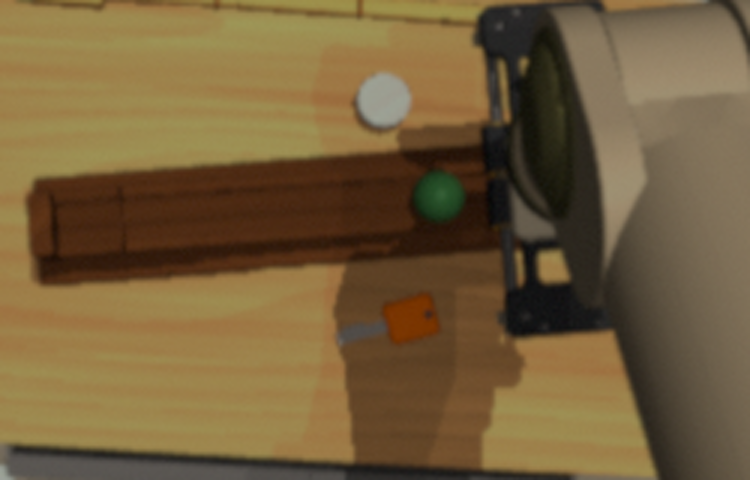

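Closed fingers (side crop 347,115) hang between the marble (316,183) and bell (382,120). The top view shows the tool centred on the gutter, with the marble at (438,196). Next I'll feel for the lips gently, then back up 5 mm.

```bash
python3 - <<'E'
from h import *
f=grab_frame("side"); p=observe()["tool_pos"]-np.array([0,0,tip_reach]); print("tip px in crop",(proj(f,p)-[220,130])*3)
servo_line(tcp(-.117,.212),v=.1)
pause(.2)
hit=servo_line(tcp(-.117,.186),v=.02,max_force=2.5)
o=observe(); z=o["tool_pos"][2]-tip_reach; print(hit,"tip z",z,o["contact_force"])
if hit:
    servo_line(tcp(-.117,z+.006),v=.05)
f=grab_frame("side"); cv2.imwrite("pics/side2.png",cv2.resize(f["pixels"][160:240,280:400],None,fx=6,fy=6,interpolation=2))
print(observe()["time"],observe()["tool_pos"])
E
```

```text
tip px in crop [[347.91273831 119.87449492]]
True tip z 0.18627328026056772 [-0.15124005  0.3906439   5.95169728]
9.4917 [ 0.58361531 -0.15978233  0.27642723]
```

View pics/side2.png

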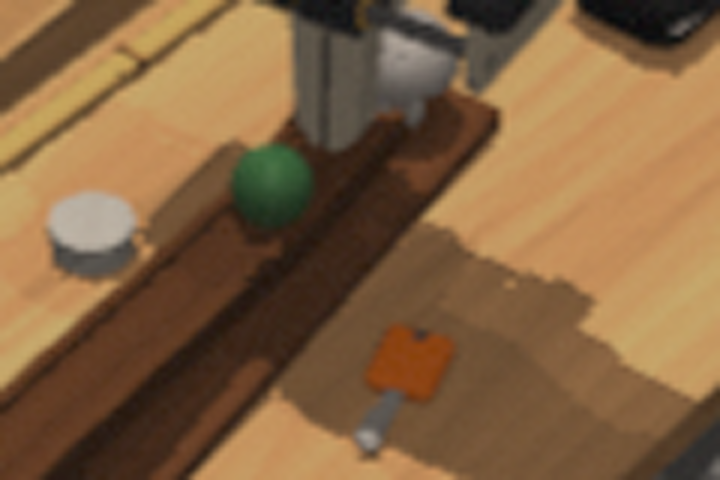

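Fingertip (crop 335,145) is in the gutter mouth behind the marble (272,187), with the tip below the marble's centre and clear of the bell. Now the gentle push up to just short of the crest.

```bash
python3 - <<'E'
from h import *
servo_line(tcp(-.117,.1943),v=.03)
servo_line(tcp(-.094,.1925),v=.025)
servo_line(tcp(-.07,.1935),v=.025)
servo_line(tcp(.095,.2138),v=.04)
o=observe();print(o["time"],o["tool_pos"],o["contact_force"])
f=grab_frame("side"); cv2.imwrite("pics/side3.png",cv2.resize(f["pixels"][160:290,230:400],None,fx=4,fy=4,interpolation=2))
for c in("side","top"):
    grab_frame(c); print(c,[(round(d["score"],2),np.round(d["centre"],3)) for d in look_for(c,"marble")])
print("expect marble",np.array(tcp(.12,.22-tip_reach)))
E
```

```text
16.2333 [0.56453181 0.05134571 0.2979022 ] [ 0.94331155 -0.25037228  0.22088578]
side [(0.63, array([0.557, 0.086, 0.232])), (0.63, array([ 0.32 , -0.092,  0.035]))]
top [(0.69, array([ 0.581, -0.131,  0.185])), (0.68, array([ 0.633, -0.392,  0.215]))]
expect marble [0.56227872 0.07631109 0.22      ]
```

View pics/side3.png

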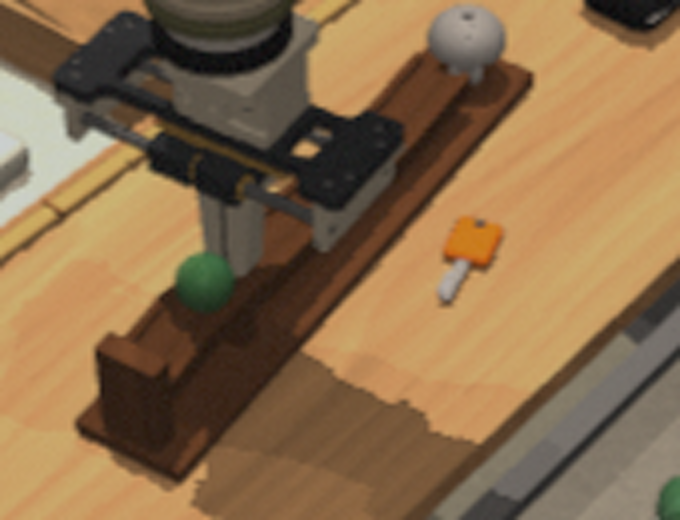

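The marble (crop 205,283) sits against the fingertip (235,245), just short of the crest. Now I'll take it slowly over the crest.

```bash
python3 - <<'E'
from h import *
print(servo_line(tcp(.130,.2182),v=.02,max_force=4)); pause(.8)
o=observe();print(o["time"],o["tool_pos"],o["contact_force"])
f=grab_frame("side"); cv2.imwrite("pics/side4.png",cv2.resize(f["pixels"][160:290,230:400],None,fx=4,fy=4,interpolation=2))
print([(round(d["score"],2),np.round(d["centre"],3)) for d in look_for("side","marble")], "hollow",tcp(.166,.221-tip_reach))
E
```

```text
False
19.2 [0.56138929 0.08627875 0.30231075] [0.28801501 0.43041682 0.42314831]
[(0.81, array([ 0.323, -0.092,  0.034])), (0.7, array([0.549, 0.13 , 0.232]))] hollow [np.float64(0.558130563059163), np.float64(0.12212367028854128), 0.22100000000000003]
```

View pics/side4.png

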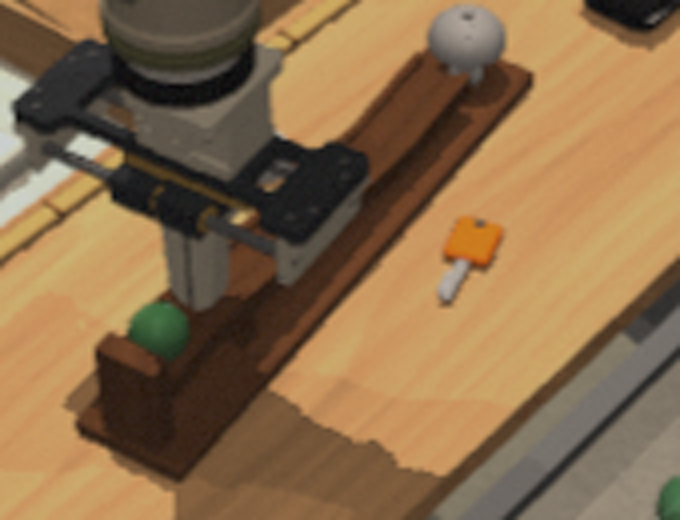

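The marble (crop 159,331) lies against the end block, clear of the fingertip (195,290). I'll lift straight up, check that it stays, and hand in.

```bash
python3 - <<'E'
from h import *
servo_line(tcp(.124,.219),v=.02)
servo_line(tcp(.124,.32),v=.08); pause(.7)
f=grab_frame("side"); r=look_for("side","marble"); print([(round(d["score"],2),np.round(d["centre"],3)) for d in r],observe()["time"])
cv2.imwrite("pics/side5.png",cv2.resize(f["pixels"][160:290,230:400],None,fx=4,fy=4,interpolation=2))
E
```

```text
[(0.82, array([ 0.323, -0.092,  0.034])), (0.58, array([0.55 , 0.133, 0.232]))] 21.9667
```

View pics/side5.png

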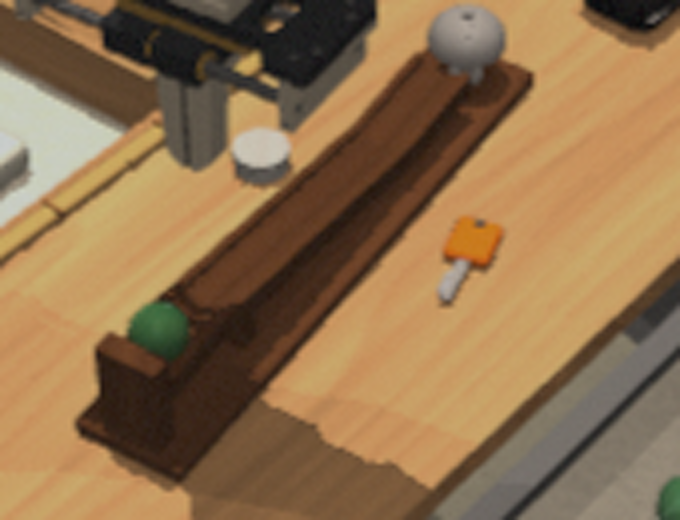

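The marble rests in the hollow (crop 159,331) and hasn't moved, and the arm is clear of everything.

```bash
python3 -c "
from bench import *
print(finish_job())"
```

```text
the job is handed in; nothing more can be done
None
```

The marble was pushed over the crest and lies at rest in the hollow against the end block, the bell and the other things were left alone, and the job was handed in at about 22 s.

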